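# Find the full wire tin by its weight

## Task

One of the three look-alike green tins still holds a full reel of copper wire, the other two only a bare reel: lift them to feel which is heavy. First stand the two light tins in the bays of the blue drip tray, one in each, and only then set the heavy tin gently in the middle of the kitchen scale's pan to be weighed. Keep the tins upright and leave the mister bottle, pot, pliers and spatula where they are.

Things in the scene. Friction and masses are not known exactly. Their poses are not given: they have to be found in the camera images.
- tin_a: one of three look-alike closed green steel tins, 76 x 76 mm, 80 mm high; on its fixed lid a wooden grip block 64 mm long (tin's x), 16 mm thick (y), 36 mm high (top 116 mm above the underside). Weighs 0.2 to 0.26 kg with a bare reel in it, 0.53 to 0.77 kg with the full reel; which is full cannot be seen and changes each start. Origin: centre of the underside.
- tin_b: one of three look-alike closed green steel tins, 76 x 76 mm, 80 mm high; on its fixed lid a wooden grip block 64 mm long (tin's x), 16 mm thick (y), 36 mm high (top 116 mm above the underside). Weighs 0.2 to 0.26 kg with a bare reel in it, 0.53 to 0.77 kg with the full reel; which is full cannot be seen and changes each start. Origin: centre of the underside.
- tin_c: one of three look-alike closed green steel tins, 76 x 76 mm, 80 mm high; on its fixed lid a wooden grip block 64 mm long (tin's x), 16 mm thick (y), 36 mm high (top 116 mm above the underside). Weighs 0.2 to 0.26 kg with a bare reel in it, 0.53 to 0.77 kg with the full reel; which is full cannot be seen and changes each start. Origin: centre of the underside.
- tray: blue plastic drip tray, fixed, 205 mm (its x) x 102 mm (its y), 24 mm high, walls, divider and floor 5 mm thick; a divider across the middle makes two bays of 95 x 92 mm inside. A tin fits only with its sides along the bay's (any quarter turn). Tray and scale may swap sides. Origin: centre of the underside.
- bay_1 (a point): centre of the inner floor of the tray's bay on its -x side, 5 mm above the table
- bay_2 (a point): centre of the inner floor of the tray's bay on its +x side, 5 mm above the table
- scale: white mechanical kitchen scale, fixed, base 160 x 160 x 45 mm with a sprung square aluminium pan 150 x 150 mm above it. Origin: centre of the base's underside.
- pan_top (a point): centre of the pan's upper face, 66 mm above the table when unloaded; sinks with the pan
- pan (a joint): how far the pan has sunk, m: 0 unloaded, 0.012 at its end stop; a light tin sinks it under 1 mm, the full tin 6 to 12 mm
- mister: bystander, loose: clear spray bottle with an orange head, 64 mm across, 175 mm high, nozzle reaching 45 mm from its axis along its -x; stands among the tins in a place that varies. Origin: centre of the underside.
- turntable: bystander: round wooden bonsai turntable, 210 mm across, 50 mm high, with the pot on it. Origin: centre of the underside.
- pot: bystander, loose: shallow grey ceramic pot 130 x 175 mm, 45 mm high, on the turntable. Origin: centre of the underside.
- pliers: bystander, loose: jin pliers with red handles, 195 mm long along their x, 14 mm high, lying flat. Origin: near mid-length at the underside.
- spatula: bystander, loose: wooden spatula 200 mm long along its x, lying flat. Origin: on its underside.

How it is judged:
On the way:
1. two tins stand released in the two bays of the drip tray, flat on its floor, while the third is not on the scale (((x of tin_b in the frame of tray between -0.07 and 0.07 m and y of tin_b in the frame of tray between -0.015 and 0.015 m and z of tin_b in the frame of tray between 0 and 0.009 m and angle between each of tin_b, tin_c's own z axis and vertical below 0.1 rad and x of tin_c in the frame of tray between -0.07 and 0.07 m and y of tin_c in the frame of tray between -0.015 and 0.015 m and z of tin_c in the frame of tray between 0 and 0.009 m and contact force between the fingers and tin_b below 0.2 N and contact force between the fingers and tin_c below 0.2 N and contact force between tin_a and scale below 0.2 N) or (x of tin_a in the frame of tray between -0.07 and 0.07 m and y of tin_a in the frame of tray between -0.015 and 0.015 m and z of tin_a in the frame of tray between 0 and 0.009 m and angle between each of tin_a, tin_c's own z axis and vertical below 0.1 rad and x of tin_c in the frame of tray between -0.07 and 0.07 m and y of tin_c in the frame of tray between -0.015 and 0.015 m and z of tin_c in the frame of tray between 0 and 0.009 m and contact force between the fingers and tin_a below 0.2 N and contact force between the fingers and tin_c below 0.2 N and contact force between tin_b and scale below 0.2 N) or (x of tin_a in the frame of tray between -0.07 and 0.07 m and y of tin_a in the frame of tray between -0.015 and 0.015 m and z of tin_a in the frame of tray between 0 and 0.009 m and angle between each of tin_a, tin_b's own z axis and vertical below 0.1 rad and x of tin_b in the frame of tray between -0.07 and 0.07 m and y of tin_b in the frame of tray between -0.015 and 0.015 m and z of tin_b in the frame of tray between 0 and 0.009 m and contact force between the fingers and tin_a below 0.2 N and contact force between the fingers and tin_b below 0.2 N and contact force between tin_c and scale below 0.2 N))), for 0.2 s.
At the end, for the whole second after the job is handed in: The two light tins stand flat and upright in the tray's two bays, one in each (underside within 4 mm of the tray's floor, tilted less than 5 degrees), and the full tin stands upright on the scale's pan, its centre within 30 mm of the pan's centre, with the pan sunk more than 5 mm; all tins at rest (((x of tin_b in the frame of tray between -0.07 and 0.07 m and y of tin_b in the frame of tray between -0.015 and 0.015 m and z of tin_b in the frame of tray between 0 and 0.009 m and angle between each of tin_b, tin_c, tin_a's own z axis and vertical below 0.1 rad and x of tin_c in the frame of tray between -0.07 and 0.07 m and y of tin_c in the frame of tray between -0.015 and 0.015 m and z of tin_c in the frame of tray between 0 and 0.009 m and horizontal distance between tin_a and pan_top below 0.03 m and z of tin_a in the frame of pan_top between -0.005 and 0.005 m) or (x of tin_a in the frame of tray between -0.07 and 0.07 m and y of tin_a in the frame of tray between -0.015 and 0.015 m and z of tin_a in the frame of tray between 0 and 0.009 m and angle between each of tin_a, tin_c, tin_b's own z axis and vertical below 0.1 rad and x of tin_c in the frame of tray between -0.07 and 0.07 m and y of tin_c in the frame of tray between -0.015 and 0.015 m and z of tin_c in the frame of tray between 0 and 0.009 m and horizontal distance between tin_b and pan_top below 0.03 m and z of tin_b in the frame of pan_top between -0.005 and 0.005 m) or (x of tin_a in the frame of tray between -0.07 and 0.07 m and y of tin_a in the frame of tray between -0.015 and 0.015 m and z of tin_a in the frame of tray between 0 and 0.009 m and angle between each of tin_a, tin_b, tin_c's own z axis and vertical below 0.1 rad and x of tin_b in the frame of tray between -0.07 and 0.07 m and y of tin_b in the frame of tray between -0.015 and 0.015 m and z of tin_b in the frame of tray between 0 and 0.009 m and horizontal distance between tin_c and pan_top below 0.03 m and z of tin_c in the frame of pan_top between -0.005 and 0.005 m)) and value of joint pan above 0.005 m and linear speed of each of tin_a, tin_b, tin_c below 0.03 m/s and angular speed of each of tin_a, tin_b, tin_c below 0.3 rad/s); the robot touches nothing.
It fails at once if a tin touches the scale before the other two stand in the tray (so the scale must not be used to try the tins) ((contact force between tin_a and scale above 0.5 N and not (x of tin_b in the frame of tray between -0.07 and 0.07 m and y of tin_b in the frame of tray between -0.015 and 0.015 m and z of tin_b in the frame of tray between 0 and 0.009 m and angle between each of tin_b, tin_c's own z axis and vertical below 0.1 rad and x of tin_c in the frame of tray between -0.07 and 0.07 m and y of tin_c in the frame of tray between -0.015 and 0.015 m and z of tin_c in the frame of tray between 0 and 0.009 m)) or (contact force between tin_b and scale above 0.5 N and not (x of tin_a in the frame of tray between -0.07 and 0.07 m and y of tin_a in the frame of tray between -0.015 and 0.015 m and z of tin_a in the frame of tray between 0 and 0.009 m and angle between each of tin_a, tin_c's own z axis and vertical below 0.1 rad and x of tin_c in the frame of tray between -0.07 and 0.07 m and y of tin_c in the frame of tray between -0.015 and 0.015 m and z of tin_c in the frame of tray between 0 and 0.009 m)) or (contact force between tin_c and scale above 0.5 N and not (x of tin_a in the frame of tray between -0.07 and 0.07 m and y of tin_a in the frame of tray between -0.015 and 0.015 m and z of tin_a in the frame of tray between 0 and 0.009 m and angle between each of tin_a, tin_b's own z axis and vertical below 0.1 rad and x of tin_b in the frame of tray between -0.07 and 0.07 m and y of tin_b in the frame of tray between -0.015 and 0.015 m and z of tin_b in the frame of tray between 0 and 0.009 m))).
It fails at once if the scale is hit or pressed with more than 25 N (contact force between anything else and scale above 25 N).
It fails at once if a tin is tilted more than 25 degrees (angle between any of tin_a, tin_b, tin_c's own z axis and vertical above 0.44 rad).
It fails at once if the mister bottle, pot, pliers or spatula is moved more than 20 mm (distance of any of mister, pot, pliers, spatula from where it was at the start of the episode above 0.02 m).
It also fails if it takes over 72 s, if anything falls off the work surface, if the arm or the gripper's body presses on something with over 40 N, if the wrist force passes 120 N, or if a joint passes its speed limit or range.

## Robot

A 6-joint arm with a two-finger parallel gripper is mounted at the origin on the work surface. World frame = base frame: x ahead of the robot, y to its left, z up, the work surface at z = 0. Lengths are in m, angles in rad, forces in N, time in s.
With the tool pointing down it reaches from about 0.25 to 0.775 m from the base axis. Payload 4 kg.
Tool frame: the origin (TCP) lies on the centre line of the jaws, within the pads' length; the fingertips stand robot.tips_ahead ahead of it and the grasp point (between the pads) lies 8 mm behind it (robot.tips_ahead is the distance from the TCP to the fingertips, in m); z points along the fingers, y is the line along which they close (so a half turn about z gives the same grasp; the last joint's range is limited). The gripper opens to 94 mm and grips with 3 to 60 N. Pads are 16 mm wide; open, the fingers measure 119 mm over their backs; the gripper's body (75 mm by 177 mm) begins 78 mm behind the grasp point.
Start: joints at [1.082, 0.087, 1.371, -0, 1.684, -0.103], TCP at [0.207, 0.51, 0.217] pointing down, gripper open.
Joint ranges: [-3.1, 3.1], [-0.76, 2.03], [0.27, 2.55], [-1.08, 4.22], [0.17, 2.65], [-2.57, 2.57]. Speed limits (rad/s): [2.79, 2.79, 3.14, 3.14, 3.14, 3.14].

## Interface

Orientations are given as [roll, pitch, yaw] about the fixed x, y, z axes, in that order (R = Rz(yaw) Ry(pitch) Rx(roll)).
In Python, from bench import robot, snapshot, close_job, spotter gives the robot as it stands. The module is installed in compiled form; this text tells all that it offers.
- The arm moves only by the tool servo_tool, never from a script. Its argument "commands" is one flat list of numbers, 7 for each row, row after row: the shift along the tool's x, y, z in m, then the turn, a rotation vector about the tool's x, y, z in degrees, then the finger opening in m, from 0 to 0.094. In form: [x, y, z, ax, ay, az, grip, x, y, z, ax, ay, az, grip, ...]. A call has 1 to 10 rows; each row is the pose to reach, as a shift and turn from the pose commanded when the call began, along the tool's axes at that moment; what a row does not reach only later rows make up. A row lasts 1/8 s, in which the tool goes at most 62.5 mm and 10.7 degrees, less where a joint would pass 70% of its speed; a pose out of reach is approached as far as the arm can. A call with a gripper value outside its range is refused whole. The fingers move at their own pace and stop on an object; the grip force is fixed at half the most. Time passes only in rows, so rows that repeat a pose let the fingers close. It gives the time, the measured TCP pose, the force, the opening and the grip force at its end, in the units of the state.
- robot.get_obs(): the state, without advancing time (a new reading comes with each control period).
- snapshot(name): name is "side" or "top" or "wrist"; returns a dict with "img" (384x512x3 uint8, blue, green, red), "camera_matrix" (3x3 intrinsics, pixels), "extrinsics" (4x4, takes a point from camera to world coordinates); the wrist camera has in their place "hand_eye" (4x4, takes a point from camera to tool coordinates, whose origin is the TCP and whose axes are the flange's). Camera axes: x right, y down, z forward; pixel columns grow to the right and rows downward; lengths in m; the calibration is good to about 2 mm. A picture is of the moment at which its call begins: read the wrist's pose just before it. There is no depth.
- close_job(): hands the job in; it is judged then, once.
Trained networks look in a picture, given as the dict that the camera call returned (one of the last four; its "shot" number tells which), for a name from the list of things; names that differ only in an ending like _2 or _b are one class to them, and where a whole thing is asked for, a point or a joint stands for the part that bears it (a point fixed in the world has none). Each returns a list of dicts, best first, with "conf" (0 to 1); they miss things now and then, are a little off and sometimes report something else, mostly with a low value. They report only what shows in the picture. A call takes as long as a camera call.
- spotter.trace(name, picture): "region" (384x512 bool, what is visible of it) and "box" ([left, top, width, height] in pixels, round what is visible of it).
The state is a dict: "time": time; "joint_positions": joint angles; "qvel": joint speeds; "joint_torque": joint torques, N m; "tool_pos": TCP position; "ee_rot": TCP orientation; "wrist_force": force on the tool from outside, world axes, zero at the start; "wrist_torque": the same for the moment, N m; "width": finger opening in m; "finger_force": force on a finger pad.
Only numpy, scipy, OpenCV 4.12 (cv2) and the standard library are available. Lean on these libraries where they do the work, as an engineer would, in place of code of your own. Each camera call takes 0.05 s, during which the arm holds its last target. There are 200 camera calls.

## Working session

There is one attempt and no reset: what is moved stays moved. The work goes in short steps, Python scripts to look and compute and a tool call to move; the robot and the scene stay as the last step left them, time stands still between calls to the robot, and variables do not carry over. Pictures are saved under pics/ and viewed, at most 10 in all, crops included, and the job is handed in when it is done.

Besides the shell and the picture viewer there is one more tool, called after ">>>" by a JSON object that holds its "fn" and its "kwargs". servo_tool: Moves the arm, as the interface text tells. Its arguments: {"type":"object","properties":{"commands":{"type":"array","items":{"type":"number"}}},"required":["commands"]}

```bash
mkdir -p pics
python3 - <<'E'
from bench import robot, snapshot
import cv2, numpy as np, pickle
o=robot.get_obs(); print(o['time'],o['tool_pos'],o['ee_rot'],o['width'],robot.tips_ahead)
S={}
for n in ('side','top','wrist'):
    s=snapshot(n); S[n]=s; cv2.imwrite(f'pics/{n}0.png',s['img'])
    print(n,s['camera_matrix'].round(1).tolist(), s.get('extrinsics',s.get('hand_eye')).round(3).tolist())
cv2.imwrite('pics/st0.png',cv2.resize(np.vstack([S['top']['img'],S['side']['img']]),(400,600)))
pickle.dump(S,open('s0.pkl','wb'))
E
```

```text
0.0 [0.20672545 0.50908254 0.21529214] [-3.13935032e+00 -1.82205999e-04  2.75579248e+00] 0.09412132338954152 0.011
side [[389.0, 0.0, 250.4], [0.0, 389.0, 188.9], [0.0, 0.0, 1.0]] [[0.784, -0.392, 0.481, 0.142], [-0.621, -0.492, 0.61, -0.618], [-0.003, -0.777, -0.63, 0.68], [0.0, 0.0, 0.0, 1.0]]
top [[391.8, 0.0, 252.2], [0.0, 391.8, 189.2], [0.0, 0.0, 1.0]] [[-0.02, -0.988, 0.155, 0.461], [-0.999, 0.024, 0.024, -0.02], [-0.027, -0.154, -0.988, 1.21], [0.0, 0.0, 0.0, 1.0]]
wrist [[271.2, 0.0, 257.7], [0.0, 271.2, 191.4], [0.0, 0.0, 1.0]] [[-0.001, -0.961, -0.275, 0.079], [1.0, -0.001, 0.0, -0.001], [-0.0, -0.275, 0.961, -0.169], [0.0, 0.0, 0.0, 1.0]]
```

View pics/top0.png

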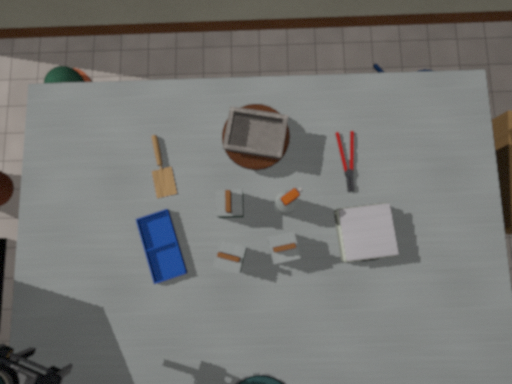

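View pics/side0.png

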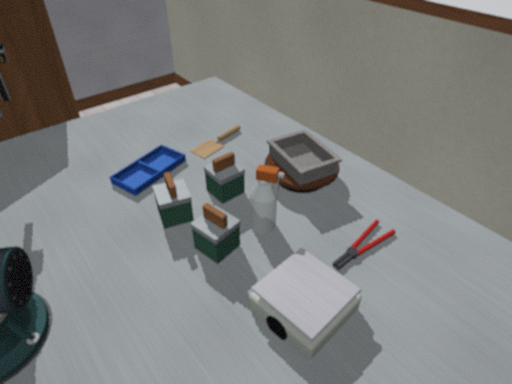

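The top view shows the tray left (160,247) and the scale right (367,233). The tins' grips are at (228,201), (229,257) and (285,247), with the mister at (290,196) beside them. Now measuring from both views.

```bash
cat > h.py <<'E'
import numpy as np, cv2
from scipy.spatial.transform import Rotation as R
def ray(s,px,T=None):
    T=s['extrinsics'] if T is None else T
    p=cv2.undistortPoints(np.float64(px).reshape(-1,1,2),s['camera_matrix'],None)[:,0]
    return T[:3,3], np.c_[p,np.ones(len(p))]@T[:3,:3].T
def onz(s,px,z,T=None):
    o,d=ray(s,px,T); return (o+d*((z-o[2])/d[:,2])[:,None])[:,:2]
def wT(s,obs):   # camera-to-world of the wrist camera
    B=np.eye(4); B[:3,:3]=R.from_euler('xyz',obs['ee_rot']).as_matrix(); B[:3,3]=obs['tool_pos']; return B@s['hand_eye']
def tri(r1,r2):
    (o1,d1),(o2,d2)=[(o,d[0]/np.linalg.norm(d)) for o,d in (r1,r2)]
    t=np.linalg.lstsq(np.c_[d1,-d2],o2-o1,rcond=None)[0]
    a,b=o1+t[0]*d1,o2+t[1]*d2; return (a+b)/2,np.linalg.norm(a-b)
def wood(img):
    h=cv2.cvtColor(img,cv2.COLOR_BGR2HSV); return (cv2.inRange(h,(4,90,40),(18,255,255))>0)
def rect(P):   # centre, sides, angle of long side (deg) of the min-area rectangle
    c,(w,h),a=cv2.minAreaRect(np.float32(P*1000)); 
    if w<h: w,h,a=h,w,a+90
    return (np.array(c)/1000).round(4),round(w),round(h),round((a+90)%180-90,1)
def pix(m): ys,xs=np.nonzero(m); return np.c_[xs,ys]
E
python3 - <<'E'
from h import *
from bench import snapshot, spotter
t,s=snapshot('top'),snapshot('side')
for n in ('tin_a','tray','scale','mister','pot'):
    A=[spotter.trace(n,q) for q in (t,s)]
    for k,q,z in ((0,t,{'tin_a':.116,'tray':.024,'scale':.066,'mister':.17,'pot':.09}[n]),(1,s,.1)):
        for d in A[k]:
            if d['conf']<.3: continue
            m=d['region']; print(n,'ts'[k],round(d['conf'],2),d['box'],end=' ')
            if n=='tin_a':
                w=pix(m&wood(q['img'])); print(len(w),w.mean(0).round(1),rect(onz(q,w,z)) if k==0 else '',end='')
            elif k==0: print(rect(onz(q,pix(m),z)),end='')
            print()
E
```

```text
tin_a t 0.9 [269.2, 234.3, 30.5, 30.1] 100 [284.1 247.4] (array([ 0.4682, -0.0789]), 59, 13, -78.8)
tin_a t 0.61 [216.5, 190.8, 27.0, 28.5] 103 [228. 201.] (array([0.6019, 0.0753]), 60, 11, -0.6)
tin_a t 0.59 [214.7, 242.6, 33.4, 32.0] 97 [228.1 256.6] (array([0.446, 0.076]), 60, 12, 75.1)
tin_a s 0.92 [205.1, 149.3, 38.8, 58.1] 241 [223.1 161.6] 
tin_a s 0.72 [189.8, 205.2, 50.5, 58.1] 315 [214.5 215.5] 
tin_a s 0.71 [154.0, 173.2, 37.6, 55.4] 149 [169.8 183.8] 
tray t 0.81 [136.8, 211.1, 48.0, 72.5] (array([0.4817, 0.2872]), 205, 108, 17.1)
tray t 0.55 [277.5, 189.1, 23.9, 28.0] (array([ 0.6099, -0.0959]), 90, 65, -17.9)
tray s 0.72 [112.2, 145.8, 74.6, 50.0] 
scale t 0.88 [335.3, 201.4, 64.8, 62.1] (array([ 0.506 , -0.3166]), 166, 164, -84.2)
scale t 0.55 [136.4, 214.5, 47.1, 72.2] (array([0.4792, 0.2753]), 207, 108, 17.5)
scale s 0.7 [252.4, 245.3, 108.7, 118.9] 
mister t 0.94 [276.3, 188.7, 24.6, 31.3] (array([ 0.5899, -0.0859]), 83, 58, -17.9)
pot t 0.89 [222.3, 106.8, 63.8, 51.1] (array([ 0.8068, -0.0053]), 176, 136, 79.3)
pot s 0.91 [267.8, 128.4, 72.6, 58.0] 
pot s 0.71 [204.6, 150.0, 39.7, 54.8]
```

Run:
```python
from h import *
from bench import snapshot, spotter
t,s=snapshot('top'),snapshot('side')
for a,b in (((284.1,247.4),(214.5,215.5)),((228,201),(223.1,161.6)),((228.1,256.6),(169.8,183.8))):
    print('block',tri(ray(t,a),ray(s,b)))
def quad(m,roi):
    k=np.zeros_like(m); x,y,w,h=roi; k[y:y+h,x:x+w]=m[y:y+h,x:x+w]
    c=max(cv2.findContours(k.astype(np.uint8),0,1)[0],key=cv2.contourArea)
    hull=cv2.convexHull(c); return cv2.approxPolyN(hull,4)[0] if hasattr(cv2,'approxPolyN') else hull, hull
def blue(i): return cv2.inRange(cv2.cvtColor(i,40),(100,150,30),(125,255,255))>0
qt,ht=quad(blue(t['img']),(120,195,80,100)); qs,hs=quad(blue(s['img']),(100,135,100,70))
print('tray',rect(onz(t,ht[:,0],.024))); print(qt.tolist(),qs.tolist())
print('tray c',tri(ray(t,qt.reshape(-1,2).mean(0)),ray(s,qs.reshape(-1,2).mean(0))))
for z in (.02,.024,.03):print(onz(t,qt.reshape(-1,2),z).round(3).tolist(),'|',onz(s,qs.reshape(-1,2),z).round(3).tolist())
cv2.imwrite('pics/sc.png',np.hstack([cv2.resize(t['img'][190:280,320:410],None,fx=4,fy=4),cv2.resize(s['img'][240:360,245:365],(360,360))]))
```

```text
block (array([ 0.46766323, -0.07886351,  0.09962788]), np.float64(0.0008714885046924851))
block (array([0.60167975, 0.07728488, 0.09930053]), np.float64(0.0019966346531892056))
block (array([0.44533338, 0.0781338 , 0.10207353]), np.float64(0.0010434001792862194))
tray (array([0.4816, 0.2871]), 199, 99, 17.3)
[[186, 272], [155, 283], [136, 220], [167, 209]] [[188, 157], [135, 195], [106, 179], [161, 145]]
tray c (array([0.47869801, 0.29184284, 0.00922461]), np.float64(0.003935237953668706))
[[0.402, 0.212], [0.371, 0.304], [0.561, 0.367], [0.592, 0.271]] | [[0.595, 0.258], [0.392, 0.192], [0.359, 0.307], [0.563, 0.368]]
[[0.402, 0.211], [0.372, 0.303], [0.56, 0.365], [0.592, 0.271]] | [[0.592, 0.253], [0.391, 0.187], [0.358, 0.302], [0.561, 0.362]]
[[0.402, 0.21], [0.372, 0.302], [0.56, 0.363], [0.591, 0.269]] | [[0.588, 0.245], [0.388, 0.18], [0.356, 0.293], [0.557, 0.353]]
```

View pics/sc.png

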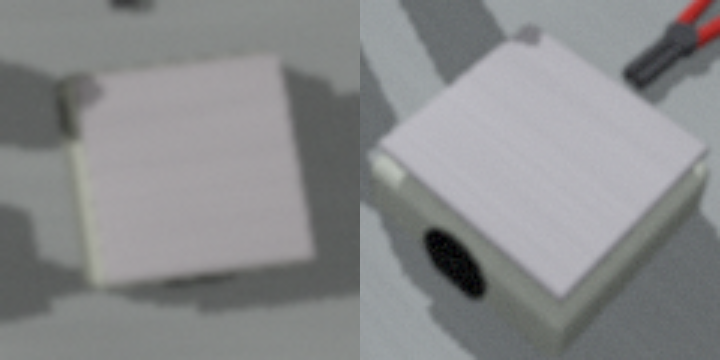

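Grip centroids come out at z≈0.10 in both views, which agrees with the block's mid-height of 98 mm. The pan corners in top pixels are ≈(339,210), (389,204), (398,254), (344,261). In side pixels they are ≈(252,290), (303,251), (361,291), (312,339).

```bash
cat > go.py <<'E'
import sys, numpy as np
from bench import robot
from scipy.spatial.transform import Rotation as R
# go.py x y z yaw_deg : shift in tool axes (mm) and rotvec (deg) to reach the pose with the tool down
o=robot.get_obs(); T=R.from_euler('xyz',o['ee_rot'])
print('t %.2f'%o['time'],'pos',np.round(o['tool_pos'],4),'yaw',np.rad2deg(o['ee_rot'][2]).round(1),'F',np.round(o['wrist_force'],2),'w',round(o['width'],4),'j',np.rad2deg(o['joint_positions']).round(0))
if len(sys.argv)>4:
    v=list(map(float,sys.argv[1:5])); G=R.from_euler('xyz',[np.pi,0,np.deg2rad(v[3])])
    print('shift mm',(T.inv().apply(np.array(v[:3])-o['tool_pos'])*1000).round(1),'turn',np.rad2deg((T.inv()*G).as_rotvec()).round(1))
E
python3 - <<'E'
from h import *; import pickle
S=pickle.load(open('s0.pkl','rb'));t,s=S['top'],S['side']
a=[(339,210),(389,204),(398,254),(344.5,261)];b=[(252,290),(303,251),(361,291),(312,339)]
print(onz(t,a,.066).round(3).tolist(),onz(s,b,.066).round(3).tolist())
for u,v in zip(a,b[0:]): print(tri(ray(t,u),ray(s,v)))
print(tri(ray(t,np.mean(a,0)),ray(s,np.mean(b,0))))
E
python3 go.py 0.445 0.077 0.24 75.1
```

```text
[[0.573, -0.244], [0.587, -0.39], [0.443, -0.404], [0.426, -0.252]] [[0.425, -0.264], [0.57, -0.253], [0.585, -0.394], [0.442, -0.405]]
(array([ 0.52497774, -0.23309632, -0.02114341]), np.float64(0.12387653424183877))
(array([ 0.53965496, -0.33041397,  0.16979955]), np.float64(0.08501851198604067))
(array([ 0.47394766, -0.40405088,  0.16913508]), np.float64(0.08766606321829075))
(array([ 0.46397129, -0.3204145 , -0.07124965]), np.float64(0.11609190364339338))
(array([ 0.50808853, -0.3265985 ,  0.05375148]), np.float64(0.002626882029405723))
t 0.85 pos [0.207  0.5096 0.2165] yaw 157.9 F [-0.92 -0.4  -0.17] w 0.094 j [62.  5. 79.  0. 96. -6.]
shift mm [-383.3 -311.2  -23.5] turn [ 0.  -0.  82.8]
```

>>> {"fn": "servo_tool", "kwargs": {"commands": [-0.383,-0.311,-0.023,0,0,83,0.05,-0.383,-0.311,-0.023,0,0,83,0.05,-0.383,-0.311,-0.023,0,0,83,0.05,-0.383,-0.311,-0.023,0,0,83,0.05,-0.383,-0.311,-0.023,0,0,83,0.05,-0.383,-0.311,-0.023,0,0,83,0.05,-0.383,-0.311,-0.023,0,0,83,0.05,-0.383,-0.311,-0.023,0,0,83,0.05,-0.383,-0.311,-0.023,0,0,83,0.05,-0.383,-0.311,-0.023,0,0,83,0.05]}}

```text
time: 2.1
tool_pos: [0.4446, 0.0776, 0.2394]
ee_rot: [-3.141, -0.001, 1.308]
wrist_force: [0.1, -0.5, -0.0]
width: 0.0502
finger_force: 0.0
```

```bash
python3 go.py 0.445 0.077 0.24 75.1
python3 - <<'E'
from h import *
from bench import snapshot, robot
o=robot.get_obs(); w=snapshot('wrist'); cv2.imwrite('pics/w1.png',w['img']); T=wT(w,o)
m=wood(w['img']).astype(np.uint8); n,l,st,c=cv2.connectedComponentsWithStats(m)
for i in range(1,n):
    if st[i,4]>150: print(st[i],c[i].round(1),rect(onz(w,pix(l==i),.116,T)))
E
```

```text
t 2.10 pos [0.4446 0.0776 0.2394] yaw 74.9 F [ 0.05 -0.5  -0.04] w 0.0502 j [ 3. -8. 89.  0. 99. 18.]
shift mm [-0.5  0.6 -0.6] turn [-0.  -0.  -0.2]
[ 457   92   55  139 3346] [478.8 160. ] (array([0.6853, 0.0358]), 153, 49, 81.0)
[ 359  136   69   29 1216] [393.  149.6] (array([0.5967, 0.0806]), 72, 21, 0.6)
[252 156  13  58 745] [258.  184.6] (array([0.4463, 0.0801]), 66, 14, 74.9)
[291 263  17  33 316] [298.5 279.6] (array([ 0.4626, -0.0501]), 47, 13, -88.3)
[441 324  18  14 177] [449.9 329.2] (array([ 0.6366, -0.1754]), 21, 21, -15.4)
```

View pics/w1.png

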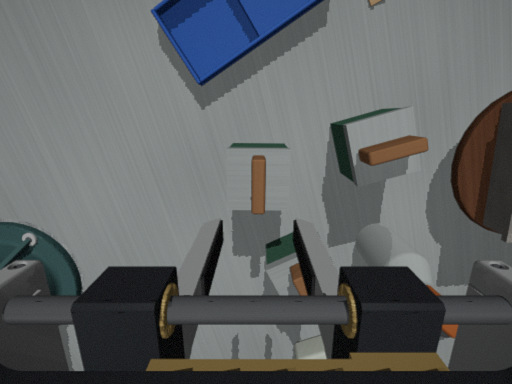

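The wrist view shows tin 3's grip centred between the fingers at (258,185). I'm descending now.

>>> {"fn": "servo_tool", "kwargs": {"commands": [0.001,0,0.05,0,0,0,0.05,0.001,0,0.1,0,0,0,0.05,0.001,0,0.13,0,0,0,0.05,0.001,0,0.141,0,0,0,0.05,0.001,0,0.141,0,0,0,0.05,0.001,0,0.141,0,0,0,0.0,0.001,0,0.141,0,0,0,0.0,0.001,0,0.141,0,0,0,0.0,0.001,0,0.141,0,0,0,0.0,0.001,0,0.141,0,0,0,0.0]}}

```text
time: 3.4
tool_pos: [0.4452, 0.0782, 0.0989]
ee_rot: [3.141, -0.0, 1.307]
wrist_force: [-1.1, -0.1, 2.9]
width: 0.0159
finger_force: 30.0
```

>>> {"fn": "servo_tool", "kwargs": {"commands": [0,0,-0.01,0,0,0,0.0,0,0,-0.03,0,0,0,0.0,0,0,-0.05,0,0,0,0.0,0,0,-0.06,0,0,0,0.0,0,0,-0.06,0,0,0,0.0,0,0,-0.06,0,0,0,0.0,0,0,-0.06,0,0,0,0.0]}}

```text
time: 4.28
tool_pos: [0.4444, 0.0783, 0.1573]
ee_rot: [-3.139, 0.001, 1.307]
wrist_force: [0.4, -0.4, -6.1]
width: 0.0158
finger_force: 30.0
```

```bash
python3 go.py 0.434 0.272 0.16 107.3; python3 go.py 0.529 0.302 0.16 107.3
```

```text
t 4.28 pos [0.4444 0.0783 0.1573] yaw 74.9 F [ 0.44 -0.36 -6.12] w 0.0158 j [ 3. -7. 97.  0. 90. 18.]
shift mm [184.3 -60.5  -2.6] turn [ -0.1  -0.  -32.4]
t 4.28 pos [0.4444 0.0783 0.1573] yaw 74.9 F [ 0.44 -0.36 -6.12] w 0.0158 j [ 3. -7. 97.  0. 90. 18.]
shift mm [238.1  23.4  -2.8] turn [ -0.1  -0.  -32.4]
```

The wrist force is −6.1 N, or about 0.62 kg, so tin 3 is the full one. I'm setting it back down, then fetching tin 2.

>>> {"fn": "servo_tool", "kwargs": {"commands": [0,0,0.03,0,0,0,0.0,0,0,0.05,0,0,0,0.0,0,0,0.057,0,0,0,0.0,0,0,0.06,0,0,0,0.0,0,0,0.06,0,0,0,0.0,0,0,0.06,0,0,0,0.05,0,0,0.06,0,0,0,0.05,0,0,0.01,0,0,0,0.05,0,0,-0.05,0,0,0,0.05,0,0,-0.08,0,0,0,0.05]}}

```text
time: 5.52
tool_pos: [0.4467, 0.0784, 0.2436]
ee_rot: [3.134, -0.003, 1.307]
wrist_force: [0.5, -1.1, -0.6]
width: 0.0501
finger_force: 0.0
```

```bash
python3 go.py 0.6015 0.0775 0.24 179.4
```

```text
t 5.53 pos [0.4467 0.0784 0.2436] yaw 74.9 F [ 0.52 -1.11 -0.57] w 0.0501 j [ 3. -8. 88.  0. 99. 18.]
shift mm [ 39.5 149.7   4.8] turn [   0.4    0.3 -104.5]
```

>>> {"fn": "servo_tool", "kwargs": {"commands": [0.0395,0.15,0.004,0,0,-104.5,0.05,0.0395,0.15,0.004,0,0,-104.5,0.05,0.0395,0.15,0.004,0,0,-104.5,0.05,0.0395,0.15,0.004,0,0,-104.5,0.05,0.0395,0.15,0.004,0,0,-104.5,0.05,0.0395,0.15,0.004,0,0,-104.5,0.05,0.0395,0.15,0.004,0,0,-104.5,0.05,0.0395,0.15,0.004,0,0,-104.5,0.05,0.0395,0.15,0.004,0,0,-104.5,0.05,0.0395,0.15,0.004,0,0,-104.5,0.05]}}

```text
time: 6.78
tool_pos: [0.6007, 0.0774, 0.2355]
ee_rot: [3.141, 0.002, 3.136]
wrist_force: [-0.1, -0.0, -0.2]
width: 0.0499
finger_force: 0.0
```

```bash
cat > look.py <<'E'
from h import *
from bench import snapshot, robot
o=robot.get_obs(); w=snapshot('wrist'); T=wT(w,o)
m=wood(w['img']).astype(np.uint8); n,l,st,c=cv2.connectedComponentsWithStats(m)
for i in range(1,n):
    if st[i,4]>150: print(st[i],c[i].round(1),'mid',onz(w,c[i:i+1],.1,T).round(4),rect(onz(w,pix(l==i),.116,T)))
E
python3 go.py 0.6015 0.0775 0.24 179.4; python3 look.py
```

```text
t 6.78 pos [0.6007 0.0774 0.2355] yaw 179.7 F [-0.11 -0.   -0.16] w 0.0499 j [  2.  12.  69.   0.  99. -88.]
shift mm [-0.8  0.2 -4.5] turn [0.  0.1 0.3]
[ 224   16   65   39 1471] [255.8  35.1] mid [[0.4456 0.0755]] (array([0.4499, 0.0752]), 61, 20, 75.5)
[  66   47   76   31 1517] [103.5  62.3] mid [[ 0.4696 -0.0812]] (array([ 0.4725, -0.0734]), 72, 20, -78.7)
[251 157  15  59 764] [258.  186.3] mid [[0.6025 0.0768]] (array([0.5989, 0.0767]), 66, 15, 1.3)
[  42  182   68   52 1809] [ 75.1 207. ] mid [[ 0.6264 -0.1407]] (array([ 0.6211, -0.1296]), 80, 32, -55.3)
[389 187  24  57 542] [400.7 216.8] mid [[0.6416 0.248 ]] (array([0.634 , 0.2382]), 67, 27, 8.6)
[393 245  11  22 158] [397.9 256.9] mid [[0.6955 0.2519]] (array([0.6849, 0.2427]), 30, 11, 11.4)
[157 246  34  23 363] [175.1 257.9] mid [[ 0.695  -0.0281]] (array([ 0.6881, -0.021 ]), 48, 21, -57.1)
[ 214  246   59   50 1191] [239.3 266.9] mid [[0.7084 0.0523]] (array([0.7041, 0.0637]), 82, 41, 65.7)
```

Tin 2's grip is centred, so I'll descend, grip and lift.

>>> {"fn": "servo_tool", "kwargs": {"commands": [-0.001,0.0,0.05,0,0,0,0.05,-0.001,0.0,0.1,0,0,0,0.05,-0.001,0,0.13,0,0,0,0.05,-0.001,0,0.138,0,0,0,0.05,-0.001,0,0.138,0,0,0,0.05,-0.001,0,0.138,0,0,0,0.0,-0.001,0,0.138,0,0,0,0.0,-0.001,0,0.138,0,0,0,0.0,-0.001,0,0.138,0,0,0,0.0,-0.001,0,0.138,0,0,0,0.0]}}

```text
time: 8.07
tool_pos: [0.6014, 0.0775, 0.0969]
ee_rot: [3.141, 0.001, 3.131]
wrist_force: [-0.1, -0.1, 1.7]
width: 0.0159
finger_force: 29.9
```

>>> {"fn": "servo_tool", "kwargs": {"commands": [0,0,-0.01,0,0,0,0.0,0,0,-0.03,0,0,0,0.0,0,0,-0.05,0,0,0,0.0,0,0,-0.07,0,0,0,0.0,0,0,-0.08,0,0,0,0.0,0,0,-0.08,0,0,0,0.0,0,0,-0.08,0,0,0,0.0]}}

```text
time: 8.95
tool_pos: [0.6006, 0.0773, 0.1753]
ee_rot: [-3.142, -0.002, 3.131]
wrist_force: [0.4, -0.4, -1.2]
width: 0.0158
finger_force: 29.9
```

```bash
python3 go.py 0.529 0.302 0.175 197.3
```

```text
t 8.95 pos [0.6006 0.0773 0.1753] yaw 179.4 F [ 0.37 -0.42 -1.24] w 0.0158 j [  2.  13.  74.   0.  93. -87.]
shift mm [ 74.  223.9   0.4] turn [  0.   -0.1 -17.9]
```

That's light. I'm carrying it over to the far bay.

>>> {"fn": "servo_tool", "kwargs": {"commands": [0.015,0.045,0,0,0,-4,0.0,0.03,0.09,0,0,0,-8,0.0,0.045,0.135,0,0,0,-12,0,0.06,0.18,0,0,0,-15,0,0.07,0.212,0,0,0,-17,0,0.074,0.224,0,0,0,-18,0,0.074,0.224,0,0,0,-18,0,0.074,0.224,0,0,0,-18,0]}}

```text
time: 9.95
tool_pos: [0.53, 0.3007, 0.1762]
ee_rot: [-3.141, -0.001, -2.84]
wrist_force: [-0.1, -0.2, -2.7]
width: 0.0159
finger_force: 29.9
```

```bash
python3 go.py 0.529 0.302 0.13 197.3
python3 - <<'E'
from h import *
from bench import snapshot, robot
o=robot.get_obs(); w=snapshot('wrist'); T=wT(w,o); cv2.imwrite('pics/w2.png',w['img'])
C=np.array([.4816,.287]);a=np.deg2rad(17.3);u=np.array([np.cos(a),np.sin(a)]);v=np.array([-u[1],u[0]])
P=np.array([np.r_[C+sx*.1025*u+sy*.051*v,.024] for sx,sy in((1,1),(1,-1),(-1,-1),(-1,1))])
Ti=np.linalg.inv(T); q=(P@Ti[:3,:3].T+Ti[:3,3])@w['camera_matrix'].T; q=q[:,:2]/q[:,2:]; print(q.round(0).tolist())
g=w['img'].copy(); cv2.polylines(g,[np.int32(q)],True,(0,255,255),1); cv2.imwrite('pics/w2o.png',g)
E
```

```text
t 9.95 pos [0.53   0.3007 0.1762] yaw -162.7 F [-0.08 -0.23 -2.72] w 0.0159 j [ 24.  13.  74.  -0.  93. -83.]
shift mm [ 0.6  1.5 46.2] turn [-0. -0. -0.]
[[300.0, 222.0], [220.0, 222.0], [212.0, 43.0], [308.0, 43.0]]
```

View pics/w2o.png

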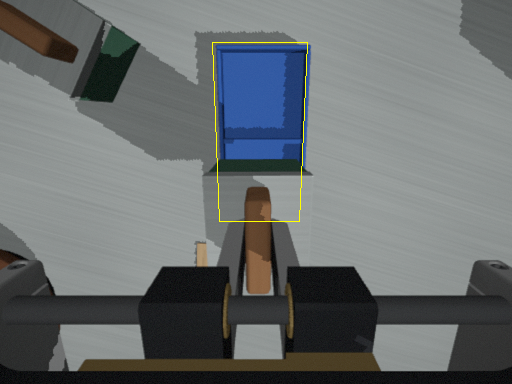

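The predicted tray outline matches the picture to about 2 px at the corner (212,43), so I'm lowering into the bay.

>>> {"fn": "servo_tool", "kwargs": {"commands": [0,0.0025,0.02,0,0,0,0,0,0.0025,0.04,0,0,0,0,0,0.0025,0.055,0,0,0,0,0,0.0025,0.065,0,0,0,0,0,0.0025,0.071,0,0,0,0,0,0.0025,0.0745,0,0,0,0,0,0.0025,0.0745,0,0,0,0,0,0.0025,0.0745,0,0,0,0]}}

```text
time: 11.0
tool_pos: [0.529, 0.3046, 0.1026]
ee_rot: [3.142, 0.001, -2.838]
wrist_force: [0.1, -0.4, -1.2]
width: 0.0159
finger_force: 30.0
```

>>> {"fn": "servo_tool", "kwargs": {"commands": [0,0,0.001,0,0,0,0,0,0,0.001,0,0,0,0.045,0,0,0.001,0,0,0,0.045,0,0,-0.03,0,0,0,0.045,0,0,-0.08,0,0,0,0.045,0,0,-0.13,0,0,0,0.045,0,0,-0.145,0,0,0,0.045,0,0,-0.145,0,0,0,0.045]}}

```text
time: 12.0
tool_pos: [0.5292, 0.3047, 0.2479]
ee_rot: [3.141, 0.002, -2.838]
wrist_force: [-0.2, -0.5, -0.2]
width: 0.0446
finger_force: 0.0
```

```bash
python3 go.py 0.468 -0.079 0.24 101.2; python3 look.py
```

```text
t 12.00 pos [0.5292 0.3047 0.2479] yaw -162.6 F [-0.21 -0.52 -0.24] w 0.0446 j [ 25.  13.  66.   0. 101. -83.]
shift mm [ 173.1 -347.8    7.3] turn [ 0.1  0.1 96.2]
[  36   20   77   49 1251] [69.5 43.2] mid [[0.4445 0.07  ]] (array([0.4461, 0.0852]), 75, 18, 75.2)
[252 156  13  57 729] [258.  184.1] mid [[0.5313 0.3045]] (array([0.5282, 0.3036]), 66, 14, 17.3)
[   0  219   88   77 2433] [ 44.2 249.6] mid [[0.6976 0.0663]] (array([0.6902, 0.0832]), 134, 56, 60.9)
[214 224  28  72 873] [229.6 254.9] mid [[0.6333 0.2977]] (array([0.6334, 0.2992]), 103, 25, 6.3)
```

Tin 2 stands in place. Next is tin 1.

>>> {"fn": "servo_tool", "kwargs": {"commands": [0.173,-0.348,0.007,0,0,96,0.05,0.173,-0.348,0.007,0,0,96,0.05,0.173,-0.348,0.007,0,0,96,0.05,0.173,-0.348,0.007,0,0,96,0.05,0.173,-0.348,0.007,0,0,96,0.05,0.173,-0.348,0.007,0,0,96,0.05,0.173,-0.348,0.007,0,0,96,0.05,0.173,-0.348,0.007,0,0,96,0.05,0.173,-0.348,0.007,0,0,96,0.05,0.173,-0.348,0.007,0,0,96,0.05]}}

```text
time: 13.3
tool_pos: [0.4666, -0.0792, 0.2371]
ee_rot: [-3.137, -0.002, 1.771]
wrist_force: [0.7, -0.6, -0.2]
width: 0.0502
finger_force: 0.0
```

```bash
python3 go.py 0.468 -0.079 0.0985 101.2; python3 look.py
```

```text
t 13.30 pos [ 0.4666 -0.0792  0.2371] yaw 101.5 F [ 0.67 -0.56 -0.23] w 0.0502 j [-16.  -5.  86.   0.  99. -28.]
shift mm [ -0.5   2.  138.6] turn [-0.3 -0.1  0.3]
[ 250    0   42   69 1188] [269.7  31.8] mid [[0.4467 0.079 ]] (array([0.4469, 0.0744]), 65, 16, 74.7)
[ 441   94   71  149 3675] [472.1 156.1] mid [[0.697  0.0018]] (array([ 0.6968, -0.0221]), 167, 71, -67.4)
[253 156  14  59 765] [259.9 185. ] mid [[ 0.469  -0.0791]] (array([ 0.4677, -0.0761]), 66, 15, -78.1)
[ 367  214   47   54 1719] [390.4 241.3] mid [[ 0.6415 -0.1172]] (array([ 0.6332, -0.1137]), 77, 38, -55.8)
```

>>> {"fn": "servo_tool", "kwargs": {"commands": [0,0.0015,0.05,0,0,0,0.05,0,0.0015,0.1,0,0,0,0.05,0,0.0015,0.13,0,0,0,0.05,0,0.0015,0.138,0,0,0,0.05,0,0.0015,0.138,0,0,0,0.05,0,0.0015,0.138,0,0,0,0.0,0,0.0015,0.138,0,0,0,0.0,0,0.0015,0.138,0,0,0,0.0,0,0.0015,0.138,0,0,0,0.0,0,0.0015,0.138,0,0,0,0.0]}}

```text
time: 14.6
tool_pos: [0.4692, -0.0791, 0.1023]
ee_rot: [3.141, 0.0, 1.77]
wrist_force: [-1.4, -0.4, 1.6]
width: 0.0159
finger_force: 30.0
```

>>> {"fn": "servo_tool", "kwargs": {"commands": [0,0,-0.02,0,0,0,0,0,0,-0.06,0,0,0,0,0,0,-0.1,0,0,0,0,0,0,-0.14,0,0,0,0,0,0,-0.17,0,0,0,0,0,0,-0.17,0,0,0,0,0,0,-0.17,0,0,0,0]}}

```text
time: 15.48
tool_pos: [0.4686, -0.0788, 0.2699]
ee_rot: [-3.139, -0.002, 1.77]
wrist_force: [0.2, -0.2, -2.1]
width: 0.0156
finger_force: 30.0
```

```bash
python3 go.py 0.4335 0.275 0.26 107.3
```

```text
t 15.47 pos [ 0.4686 -0.0788  0.2699] yaw 101.4 F [ 0.23 -0.19 -2.11] w 0.0156 j [-16.  -5.  82.   0. 103. -28.]
shift mm [353.8  35.5  10.4] turn [-0.1 -0.1 -5.9]
```

This one is light too (2.1 N), so it goes to the near bay.

>>> {"fn": "servo_tool", "kwargs": {"commands": [0.04,0.004,0,0,0,-1,0,0.09,0.009,0,0,0,-2,0,0.14,0.014,0,0,0,-3,0,0.19,0.019,0,0,0,-4,0,0.24,0.024,0,0,0,-5,0,0.29,0.029,0,0,0,-6,0,0.33,0.033,0,0,0,-6,0,0.354,0.0355,0,0,0,-6,0,0.354,0.0355,0,0,0,-6,0,0.354,0.0355,0,0,0,-6,0]}}

```text
time: 16.73
tool_pos: [0.4337, 0.2742, 0.2704]
ee_rot: [-3.139, 0.001, 1.874]
wrist_force: [0.2, -0.3, -1.8]
width: 0.0158
finger_force: 30.0
```

```bash
python3 go.py 0.4335 0.275 0.18 107.3
```

```text
t 16.73 pos [0.4337 0.2742 0.2704] yaw 107.4 F [ 0.22 -0.35 -1.79] w 0.0158 j [ 26.   0.  78.  -0. 103.   9.]
shift mm [ 0.9  0.3 90.4] turn [-0.2  0.1  0.1]
```

>>> {"fn": "servo_tool", "kwargs": {"commands": [0,0,0.04,0,0,0,0,0,0,0.08,0,0,0,0,0,0,0.1,0,0,0,0,0,0,0.1,0,0,0,0,0,0,0.1,0,0,0,0]}}

```text
time: 17.35
tool_pos: [0.4348, 0.2746, 0.1732]
ee_rot: [3.14, -0.0, 1.873]
wrist_force: [-0.3, 1.0, -2.4]
width: 0.0158
finger_force: 30.0
```

```bash
python3 go.py 0.4335 0.275 0.1075 107.3
python3 - <<'E'
import cv2; from bench import snapshot
cv2.imwrite('pics/w3.png',snapshot('wrist')['img'])
E
```

```text
t 17.35 pos [0.4348 0.2746 0.1732] yaw 107.3 F [-0.32  0.95 -2.41] w 0.0158 j [26.  1. 88. -0. 91.  9.]
shift mm [ 0.8 -1.2 65.7] turn [ 0.1 -0.   0. ]
```

View pics/w3.png

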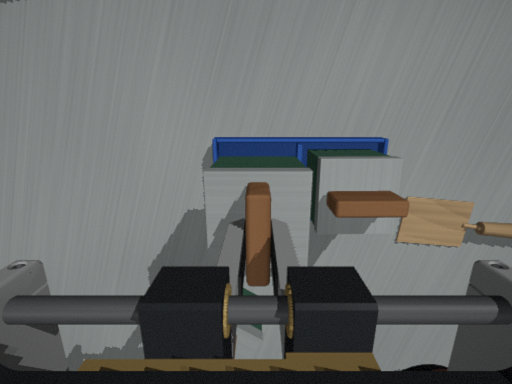

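The near bay spans columns 218–298 (centre 258), and the tool axis is at 257.7, so the tin is aligned. Tin 2 sits squarely in the other bay. Lowering.

>>> {"fn": "servo_tool", "kwargs": {"commands": [0,0,0.02,0,0,0,0,0,0,0.04,0,0,0,0,0,0,0.052,0,0,0,0,0,0,0.06,0,0,0,0,0,0,0.063,0,0,0,0,0,0,0.063,0,0,0,0,0,0,0.063,0,0,0,0]}}

```text
time: 18.27
tool_pos: [0.4345, 0.2752, 0.1097]
ee_rot: [3.14, -0.0, 1.874]
wrist_force: [-0.7, -0.3, -2.1]
width: 0.0155
finger_force: 30.0
```

>>> {"fn": "servo_tool", "kwargs": {"commands": [0,0,0.0015,0,0,0,0,0,0,0.003,0,0,0,0,0,0,0.003,0,0,0,0,0,0,0.003,0,0,0,0.045,0,0,0.003,0,0,0,0.045,0,0,-0.03,0,0,0,0.045,0,0,-0.08,0,0,0,0.045,0,0,-0.13,0,0,0,0.045,0,0,-0.14,0,0,0,0.045,0,0,-0.14,0,0,0,0.045]}}

```text
time: 19.52
tool_pos: [0.4342, 0.2751, 0.2488]
ee_rot: [3.141, -0.0, 1.874]
wrist_force: [0.4, -0.6, -0.9]
width: 0.0449
finger_force: 0.0
```

```bash
python3 go.py 0.446 0.0785 0.24 75.1; python3 look.py | grep mid
python3 - <<'E'
import cv2; from bench import snapshot
cv2.imwrite('pics/s4.png',snapshot('side')['img'])
E
```

```text
t 19.52 pos [0.4342 0.2751 0.2488] yaw 107.4 F [ 0.39 -0.58 -0.85] w 0.0449 j [ 26.   0.  80.   0. 100.   9.]
shift mm [-191.1  -47.5    8.7] turn [ 0.  -0.  32.3]
[251 155  14  57 730] [257.2 182.6] mid [[0.4342 0.2743]] (array([0.4337, 0.2769]), 66, 15, -73.0)
[ 313  175   60   19 1021] [341.8 184.2] mid [[0.5325 0.3029]] (array([0.5271, 0.3057]), 69, 21, 17.3)
[ 374  184  132   41 2681] [421.5 206. ] mid [[0.6375 0.3065]] (array([0.6503, 0.314 ]), 155, 46, 12.3)
[207 324  20  17 210] [215.6 330.8] mid [[0.4425 0.0484]] (array([0.4396, 0.0653]), 32, 19, 74.3)
[429 332  25  22 337] [440.9 342.2] mid [[0.7596 0.1261]] (array([0.7423, 0.1376]), 46, 21, -10.2)
```

View pics/s4.png

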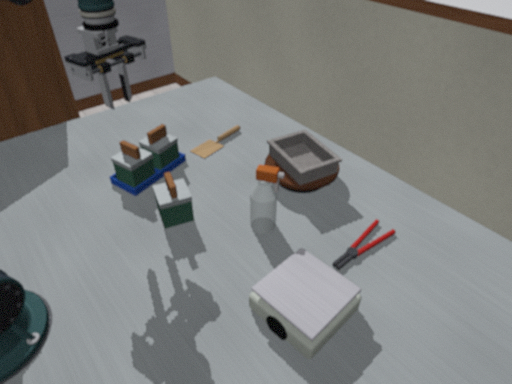

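Both light tins sit in the tray, at (133,165) and (160,148), and the bystanders haven't moved. Now for the heavy tin.

>>> {"fn": "servo_tool", "kwargs": {"commands": [-0.06,-0.015,0.009,0,0,10,0.05,-0.12,-0.03,0.009,0,0,20,0.05,-0.191,-0.0475,0.009,0,0,32,0.05,-0.191,-0.0475,0.009,0,0,32,0.05,-0.191,-0.0475,0.009,0,0,32,0.05,-0.191,-0.0475,0.009,0,0,32,0.05,-0.191,-0.0475,0.009,0,0,32,0.05]}}

```text
time: 20.5
tool_pos: [0.4457, 0.0799, 0.2397]
ee_rot: [-3.141, -0.0, 1.319]
wrist_force: [-0.3, 0.1, -0.3]
width: 0.05
finger_force: 0.0
```

```bash
python3 go.py 0.446 0.0785 0.0985 75.1; python3 look.py
```

```text
t 20.50 pos [0.4457 0.0799 0.2397] yaw 75.6 F [-0.34  0.09 -0.27] w 0.05 j [ 3. -8. 88.  0. 99. 17.]
shift mm [ -1.3   0.7 141.2] turn [-0.  -0.   0.5]
[187   0  31  37 505] [203.3  13. ] mid [[0.4379 0.2639]] (array([0.4402, 0.2572]), 36, 15, -72.6)
[ 456   96   56  135 3271] [477.6 163.9] mid [[0.6975 0.0398]] (array([0.6837, 0.0422]), 148, 43, 75.1)
[252 158  14  58 751] [258.4 186.4] mid [[0.4465 0.0769]] (array([0.4474, 0.0799]), 66, 15, 75.2)
[440 324  19  18 253] [448.8 331.3] mid [[ 0.6506 -0.1907]] (array([ 0.6397, -0.1745]), 27, 22, 75.3)
```

>>> {"fn": "servo_tool", "kwargs": {"commands": [-0.001,0.0007,0.05,0,0,0.5,0.05,-0.001,0.0007,0.1,0,0,0.5,0.05,-0.001,0.0007,0.13,0,0,0.5,0.05,-0.001,0.0007,0.142,0,0,0.5,0.05,-0.001,0.0007,0.142,0,0,0.5,0.05,-0.001,0.0007,0.142,0,0,0.5,0,-0.001,0.0007,0.142,0,0,0.5,0,-0.001,0.0007,0.142,0,0,0.5,0,-0.001,0.0007,0.142,0,0,0.5,0,-0.001,0.0007,0.142,0,0,0.5,0]}}

```text
time: 21.8
tool_pos: [0.4462, 0.0774, 0.0984]
ee_rot: [3.141, -0.0, 1.307]
wrist_force: [-1.4, 0.5, 2.2]
width: 0.0156
finger_force: 30.0
```

>>> {"fn": "servo_tool", "kwargs": {"commands": [0,0,-0.02,0,0,0,0,0,0,-0.05,0,0,0,0,0,0,-0.09,0,0,0,0,0,0,-0.13,0,0,0,0,0,0,-0.17,0,0,0,0,0,0,-0.2,0,0,0,0,0,0,-0.2,0,0,0,0,0,0,-0.2,0,0,0,0]}}

```text
time: 22.8
tool_pos: [0.4455, 0.0773, 0.2952]
ee_rot: [-3.137, 0.001, 1.307]
wrist_force: [-0.0, -0.4, -6.1]
width: 0.0157
finger_force: 30.0
```

```bash
python3 go.py 0.507 -0.326 0.30 95.8
```

```text
t 22.80 pos [0.4455 0.0773 0.2952] yaw 74.9 F [-0.02 -0.4  -6.05] w 0.0157 j [  3.  -7.  82.   0. 106.  18.]
shift mm [-373.3  164.5   -5. ] turn [ -0.3   0.  -20.9]
```

>>> {"fn": "servo_tool", "kwargs": {"commands": [-0.035,0.0155,-0.005,0,0,-2,0,-0.08,0.035,-0.005,0,0,-5,0,-0.13,0.057,-0.005,0,0,-8,0,-0.18,0.079,-0.005,0,0,-11,0,-0.23,0.101,-0.005,0,0,-14,0,-0.28,0.123,-0.005,0,0,-17,0,-0.325,0.143,-0.005,0,0,-19,0,-0.36,0.158,-0.005,0,0,-21,0,-0.373,0.1645,-0.005,0,0,-21,0,-0.373,0.1645,-0.005,0,0,-21,0]}}

```text
time: 24.05
tool_pos: [0.5075, -0.3255, 0.3002]
ee_rot: [-3.138, -0.004, 1.673]
wrist_force: [1.0, 0.6, -6.0]
width: 0.0158
finger_force: 30.0
```

>>> {"fn": "servo_tool", "kwargs": {"commands": [0,0,0.03,0,0,0,0,0,0,0.06,0,0,0,0,0,0,0.08,0,0,0,0,0,0,0.09,0,0,0,0,0,0,0.09,0,0,0,0,0,0,0.09,0,0,0,0]}}

```text
time: 24.8
tool_pos: [0.5084, -0.3255, 0.2145]
ee_rot: [3.14, 0.001, 1.674]
wrist_force: [0.0, -0.1, -5.7]
width: 0.0158
finger_force: 30.0
```

```bash
python3 go.py 0.507 -0.326 0.164 95.8
python3 - <<'E'
import cv2,numpy as np; from bench import snapshot
a=snapshot('wrist')['img'];b=snapshot('side')['img'][120:384]
cv2.imwrite('pics/p5.png',np.hstack([cv2.resize(a,(390,292)),cv2.resize(b,(410,292))]))
E
```

```text
t 24.80 pos [ 0.5084 -0.3255  0.2145] yaw 95.9 F [ 0.   -0.14 -5.75] w 0.0158 j [-38.  12.  71.   0.  97. -44.]
shift mm [-0.3 -1.6 50.5] turn [0.1 0.1 0.1]
```

View pics/p5.png

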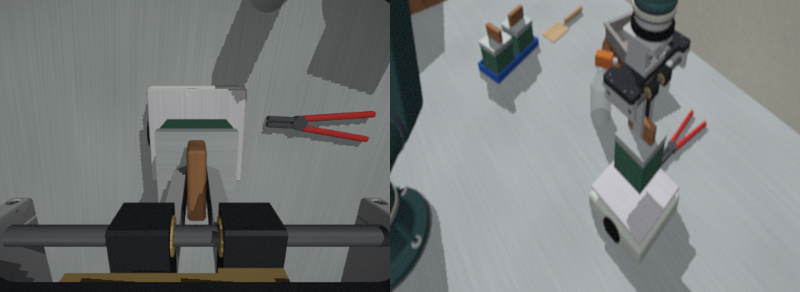

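The pan's far edge spans 149–245 (centre 197), matching the tin's axis at 197, so it's centred. Lowering gently.

>>> {"fn": "servo_tool", "kwargs": {"commands": [0,-0.001,0.02,0,0,0,0,0,-0.001,0.035,0,0,0,0,0,-0.001,0.042,0,0,0,0,0,-0.001,0.047,0,0,0,0,0,-0.001,0.05,0,0,0,0,0,-0.001,0.053,0,0,0,0,0,-0.001,0.056,0,0,0,0,0,-0.001,0.056,0,0,0,0]}}

```text
time: 25.9
tool_pos: [0.507, -0.3257, 0.1576]
ee_rot: [3.141, 0.001, 1.674]
wrist_force: [-1.6, 0.9, -0.5]
width: 0.0157
finger_force: 30.0
```

>>> {"fn": "servo_tool", "kwargs": {"commands": [0,0,0.0005,0,0,0,0,0,0,0.001,0,0,0,0,0,0,0.001,0,0,0,0]}}

```text
time: 26.28
tool_pos: [0.507, -0.3257, 0.1562]
ee_rot: [3.141, 0.0, 1.674]
wrist_force: [-1.1, 1.6, 0.2]
width: 0.0159
finger_force: 30.0
```

>>> {"fn": "servo_tool", "kwargs": {"commands": [0,0,0,0,0,0,0.02,0,0,0,0,0,0,0.04,0,0,0,0,0,0,0.045,0,0,-0.03,0,0,0,0.045,0,0,-0.07,0,0,0,0.045,0,0,-0.12,0,0,0,0.045,0,0,-0.15,0,0,0,0.045,0,0,-0.15,0,0,0,0.045]}}

```text
time: 27.28
tool_pos: [0.5079, -0.3265, 0.3095]
ee_rot: [3.136, 0.005, 1.674]
wrist_force: [0.2, 0.1, -0.1]
width: 0.0448
finger_force: 0.0
```

```bash
python3 go.py; python3 look.py
python3 - <<'E'
import cv2,numpy as np; from bench import snapshot
b=snapshot('side')['img']
cv2.imwrite('pics/p6.png',b)
E
```

```text
t 27.27 pos [ 0.5079 -0.3265  0.3095] yaw 95.9 F [ 0.19  0.06 -0.13] w 0.0448 j [-38.  12.  60.   0. 107. -44.]
[438   0  74  35 834] [474.8  21.3] mid [[ 0.7568 -0.1121]] (array([ 0.7427, -0.1188]), 98, 18, -10.9)
[250 152  13  56 715] [256.  179.5] mid [[ 0.5084 -0.3389]] (array([ 0.5081, -0.3362]), 78, 17, -84.2)
```

View pics/p6.png

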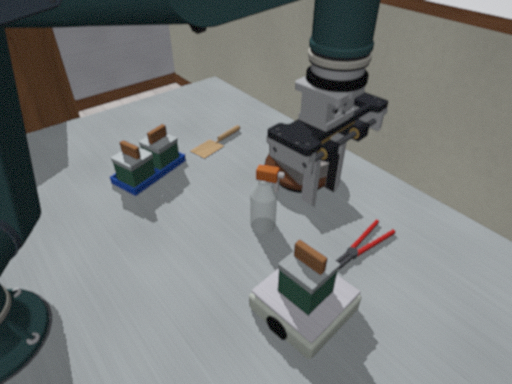

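The heavy tin stands centred on the sunken pan at (305,285), both light tins are in the tray, and the gripper is clear. Handing in.

```bash
python3 -c "
from bench import close_job; print(close_job())"
```

```text
the job is handed in; nothing more can be done
None
```

I handed the job in after about 27 s of robot time: the two light tins stand in the tray's bays and the heavy one (about 0.62 kg) is centred on the scale's pan; hand-in gave no verdict.

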